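# Make up two fitting-up kits in the divided trays

## Task

Make up the two kits: the tray with three bays gets the square tube offcut, the solid round bar and one of the two small bright nuts; the tray with two bays gets the pipe offcut and the other small bright nut. Put one piece in each bay, resting on the bay's floor the same way up as it stands now. Leave the larger dark nut and the V-block where they are.

Things in the scene. Friction and masses are not known exactly. Their poses are not given: they have to be found in the camera images.
- tray_three: low open grey-painted sheet-steel tray fixed to the bench, 288 x 98 mm, rim and dividers 10 mm high, 3 mm thick, flat tabs 3 x 13 mm at both ends; two dividers make three equal bays in a row, each 92 x 92 mm inside. Origin at the centre of its underside, on the bench; x across the tray, y along the row of bays, z up; bay floor 4 mm above the origin, bay centres at x = 0, y = -95, 0 and +95 mm.
- tray_two: low open grey-painted sheet-steel tray fixed to the bench, 193 x 98 mm, rim and dividers 10 mm high, 3 mm thick, flat tabs 3 x 13 mm at both ends; one divider makes two equal bays side by side, each 92 x 92 mm inside. Origin at the centre of its underside, on the bench; x across the tray, y along the row of bays, z up; bay floor 4 mm above the origin, bay centres at x = 0, y = -47.5 and +47.5 mm.
- tube_offcut: square steel tube offcut lying on its side: 72 mm long, section 40 x 40 mm. Origin at the centre of its underside; x along its length, y across (40 mm), z up. About 0.34 kg.
- round_bar: solid round steel bar offcut standing on end: 28 mm diameter, 78 mm tall. Origin at the centre of its underside; z along it, up. About 0.38 kg.
- pipe_offcut: short hollow pipe offcut standing on end: 48 mm outer diameter, 55 mm tall. Origin at the centre of its underside; z along it, up. About 0.28 kg.
- small_nut_a: bright hex nut, one of two alike (they are interchangeable), lying flat: 24 mm across flats, 27 mm across corners, 14 mm high. Origin at the centre of its underside; z up; its x axis is square to a pair of flats.
- small_nut_b: bright hex nut, one of two alike (they are interchangeable), lying flat: 24 mm across flats, 27 mm across corners, 14 mm high. Origin at the centre of its underside; z up; its x axis is square to a pair of flats.
- large_nut: dark hex nut, slightly larger than the two bright ones: 27 mm across flats, 31 mm across corners, 14 mm high. Belongs to neither kit. Origin at the centre of its underside; z up.
- v_block: steel V-block, 60 x 44 mm and 36 mm high, with a V groove along the top. Belongs to neither kit. Origin at the centre of its underside; x along the groove, z up.

How it is judged:
By the outcome, as a careful person would: the job done as asked, in the order asked, and still so for the second after the job is handed in, with the robot touching nothing.
It also fails if it takes over 122 s, if anything falls off the work surface, if the arm or the gripper's body presses on something with over 40 N, if the wrist force passes 120 N, or if a joint passes its speed limit or range.

## Robot

A 6-joint arm with a two-finger parallel gripper is mounted at the origin on the work surface; the furniture and walls round the work are solid. World frame = base frame: x ahead of the robot, y to its left, z up, the work surface at z = 0. Lengths are in m, angles in rad, forces in N, time in s.
With the tool pointing down it reaches from about 0.3 to 0.875 m from the base axis. Payload 4.2 kg.
Tool frame: the origin (TCP) lies at the very end of the fingers, on their centre line; the grasp point (between the pads) lies 19 mm behind it; z points along the fingers, y is the line along which they close (so a half turn about z gives the same grasp; the last joint's range is limited). The gripper opens to 85 mm and grips with 20 to 120 N. Pads are 22 mm wide; open, the fingers measure 114 mm over their backs; the gripper's body (76 mm by 85 mm) begins 54 mm behind the grasp point. The pads swing forward as they close: fully open they stand 13 mm farther back than shut.
Start: joints at [1.198, 0.32, 1.565, -0, 1.257, -0.02], TCP at [0.199, 0.54, 0.231] pointing down, gripper open.
Joint ranges: [-3.11, 3.11], [-0.84, 2.01], [0.21, 2.61], [-1.34, 4.49], [0.05, 2.63], [-2.56, 2.56]. Speed limits (rad/s): [2.57, 2.57, 3.14, 3.14, 3.14, 3.14].

## Interface

Orientations are given as a rotation vector (axis times angle).
In Python, from station import ctrl gives the robot as it stands.
- The arm moves only by the tool drive_tool, never from a script. Its argument "plan" is a list that holds one entry, the list of rows, each a list of 7 numbers: the shift along the tool's x, y, z in m, then the turn, a rotation vector about the tool's x, y, z in degrees, then the finger opening in m, from 0 to 0.0854. In form: [[[x, y, z, ax, ay, az, claw], ...]]. A call has 1 to 10 rows; each row is the pose to reach, as a shift and turn from the pose commanded when the call began, along the tool's axes at that moment; what a row does not reach only later rows make up. A row lasts 1/12 s, in which the tool goes at most 41.7 mm and 7.16 degrees, less where a joint would pass 70% of its speed; a pose out of reach is approached as far as the arm can. A call with a gripper value outside its range is refused whole. The fingers move at their own pace and stop on an object; the grip force is fixed at half the most. Time passes only in rows, so rows that repeat a pose let the fingers close. It gives the time, the measured TCP pose, the force, the opening and the grip force at its end, in the units of the state.
- ctrl.observe(): the state, without advancing time (a new reading comes with each control period).
- ctrl.capture(name): name is "scene" or "top" or "wrist"; returns (picture, depth): 420x560x3 uint8, red, green, blue; 420x560 float32, m along the optical axis (not along the pixel's ray), 0 where there is no reading.
- ctrl.calibration(name): a dict with "fov_y" (degrees; the focal length in pixels is half the picture's height over the tangent of half this angle, whatever the lens; pixels are square), "cx", "cy" (the principal point, pixels), "T" (4x4, takes a point from camera to world coordinates). Camera axes: x right, y down, z forward; pixel columns grow to the right and rows downward; lengths in m; the calibration is good to about 2 mm. A picture is of the moment at which its call begins: read the wrist's pose just before it. calibration takes no time and is no camera call; for the wrist camera it gives the pose at the moment of the call.
- ctrl.job_done(): hands the job in; it is judged then, once.
Trained networks look in the newest picture that a camera, given by its name, has taken for a name from the list of things; names that differ only in an ending like _2 or _b are one class to them, and where a whole thing is asked for, a point or a joint stands for the part that bears it (a point fixed in the world has none). Each returns a list of dicts, best first, with "confidence" (0 to 1); they miss things now and then, are a little off and sometimes report something else, mostly with a low value. They report only what shows in the picture. A call takes as long as a camera call.
- ctrl.spot_in(camera, label): "point" ([column, row] in pixels, amid what is visible of it).
- ctrl.masks_of(camera, label): "region" (420x560 bool, what is visible of it) and "point" ([column, row] in pixels, amid what is visible of it).
The state is a dict: "t": time; "joints": joint angles; "joint_vel": joint speeds; "joint_efforts": joint torques, N m; "ee_pos": TCP position; "tcp_rot": TCP orientation; "ft_force": force on the tool from outside, world axes, zero at the start; "ft_torque": the same for the moment, N m; "grip_width": opening from 0.0 (shut) to 1.0 (fully open); "finger_force": force on a finger pad.
Only numpy, scipy, OpenCV 4.12 (cv2) and the standard library are available. Lean on these libraries where they do the work, as an engineer would, in place of code of your own. Each camera call takes 0.05 s, during which the arm holds its last target. There are 200 camera calls.

## Working session

There is one attempt and no reset: what is moved stays moved. The work goes in short steps, Python scripts to look and compute and a tool call to move; the robot and the scene stay as the last step left them, time stands still between calls to the robot, and variables do not carry over. Pictures are saved under pics/ and viewed, at most 14 in all, crops included, and the job is handed in when it is done.

Besides the shell and the picture viewer there is one more tool, called after ">>>" by a JSON object that holds its "name" and its "arguments", one argument or row to a line. drive_tool: Moves the arm, as the interface text tells. Its arguments: {"type":"object","properties":{"plan":{"type":"array","items":{"type":"array","items":{"type":"array","items":{"type":"number"}}}}},"required":["plan"]}

```bash
ls; mkdir -p pics; cat > h.py <<'E'
import numpy as np,cv2
from station import ctrl
from scipy.spatial.transform import Rotation as R
def pts(name,depth,T=None):
    c=ctrl.calibration(name); T=np.array(c["T"]) if T is None else T
    f=210/np.tan(np.radians(c["fov_y"])/2)
    v,u=np.mgrid[0:420,0:560]
    P=np.stack([(u-c["cx"])/f*depth,(v-c["cy"])/f*depth,depth],-1)
    return P@T[:3,:3].T+T[:3,3]
def save(n,im): cv2.imwrite("pics/"+n+".png",im[...,::-1])
E
python3 - <<'E'
from h import *
ims=[]
for n in ["scene","top"]:
    im,d=ctrl.capture(n); W=pts(n,d); save(n,im)
    np.savez(n+".npz",im=im,d=d,W=W)
    for l in ["tray_three","tray_two","tube_offcut","round_bar","pipe_offcut","small_nut_a","large_nut","v_block"]:
        for m in ctrl.masks_of(n,l)[:3]:
            r=m["region"]&(d>0)
            P=W[r]
            if len(P)<5: continue
            zt=np.percentile(P[:,2],95); Q=P[P[:,2]>zt-.004]
            c,s,a=cv2.minAreaRect((Q[:,:2]*1000).astype(np.float32))
            print(n,l,round(m["confidence"],2),np.round(m["point"]),len(P),"z",round(zt,4),"rect",np.round(c),np.round(s),round(a,1),"med",np.round(np.median(Q,0),3))
o=ctrl.observe();print(o["t"],o["ee_pos"],o["tcp_rot"])
E
```

```text
pics
scene tray_three 0.68 [346. 190.] 2868 z 0.0119 rect [ 453. -235.] [296.  99.] 89.4 med [ 0.453 -0.215  0.011]
scene tray_two 0.8 [288. 172.] 1838 z 0.0121 rect [ 602. -245.] [201. 100.] 88.5 med [ 0.602 -0.242  0.011]
scene tube_offcut 0.84 [277. 230.] 843 z 0.0424 rect [560.   9.] [40. 73.] 49.4 med [0.56  0.011 0.041]
scene round_bar 0.85 [202. 242.] 579 z 0.0795 rect [679. 119.] [27. 27.] 22.2 med [0.678 0.12  0.079]
scene pipe_offcut 0.9 [258. 264.] 864 z 0.0557 rect [567. 127.] [45. 51.] 16.0 med [0.566 0.128 0.055]
scene small_nut_a 0.69 [229. 225.] 97 z 0.0154 rect [676.  -1.] [21. 23.] 35.1 med [0.675 0.001 0.014]
scene small_nut_a 0.5 [330. 242.] 125 z 0.0156 rect [454.   2.] [23. 24.] 9.2 med [0.454 0.004 0.014]
scene large_nut 0.69 [208. 297.] 209 z 0.0158 rect [636. 222.] [27. 29.] 53.4 med [0.636 0.224 0.014]
top tray_three 0.7 [392. 262.] 6780 z 0.012 rect [ 452. -233.] [303.  99.] 89.4 med [ 0.448 -0.241  0.01 ]
top tray_three 0.54 [216. 264.] 647 z 0.0386 rect [437. 130.] [59. 44.] 77.6 med [0.446 0.13  0.037]
top tray_two 0.88 [396. 190.] 4531 z 0.0122 rect [ 6
[... 254 characters left out ...]
037]
top round_bar 0.53 [231. 145.] 259 z 0.0811 rect [677. 118.] [26. 27.] 66.9 med [0.677 0.119 0.079]
top round_bar 0.45 [281. 255.] 77 z 0.0174 rect [451.   4.] [22. 21.] 46.5 med [0.451 0.007 0.015]
top pipe_offcut 0.67 [217. 197.] 256 z 0.0579 rect [564. 127.] [45. 44.] 46.1 med [0.559 0.129 0.056]
top small_nut_a 0.66 [286. 157.] 71 z 0.0177 rect [672.  -2.] [19. 20.] 47.6 med [ 0.67  -0.001  0.016]
top large_nut 0.69 [391. 260.] 6721 z 0.012 rect [ 452. -233.] [303.  99.] 89.4 med [ 0.451 -0.231  0.01 ]
top v_block 0.64 [217. 262.] 692 z 0.0386 rect [437. 131.] [59. 44.] 76.8 med [0.446 0.13  0.037]
0.9 [0.19867091 0.53959249 0.23135256] [5.51305458e-01 3.09283893e+00 1.49570073e-04]
```

```bash
python3 - <<'E'
from h import *
a=np.load("scene.npz");b=np.load("top.npz")
print(a["im"].shape)
o=cv2.resize(np.vstack([a["im"][120:360],b["im"][90:330]]),None,fx=1.25,fy=1.25)
save("both",o); print(o.shape)
x=ctrl.observe(); print(R.from_rotvec(x["tcp_rot"]).as_matrix().round(3))
E
```

```text
(420, 560, 3)
(600, 700, 3)
[[-0.938  0.346  0.   ]
 [ 0.346  0.938  0.   ]
 [ 0.     0.    -1.   ]]
```

View pics/both.png

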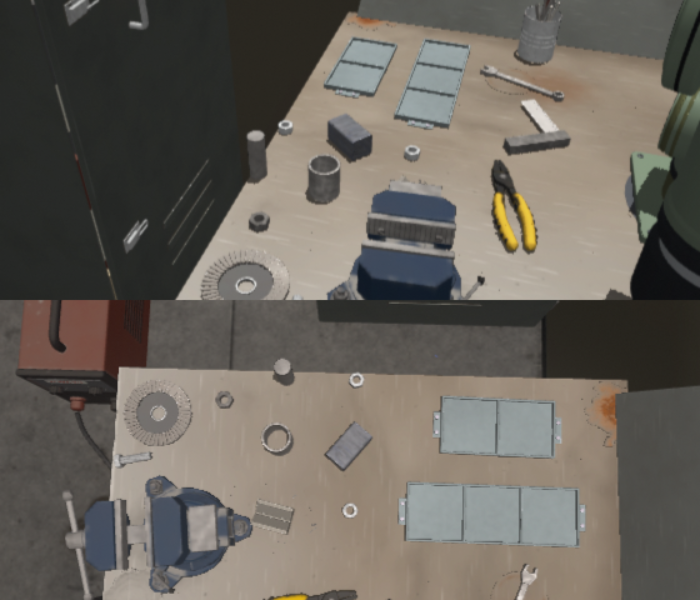

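The images show the pieces clearly: tube, bar, pipe and three nuts (the dark one is far left), with trays on the right. The vise lies between the arm and the work. I'll check its height and the tube's yaw.

```bash
python3 - <<'E'
from h import *
W=np.load("top.npz")["W"]
for x in np.arange(.15,.75,.1):
    print(round(x,2),[ (round(y,1),round(float(np.percentile(W[(abs(W[...,0]-x)<.05)&(abs(W[...,1]-y)<.05)][:,2],99)),3)) for y in np.arange(-.4,.75,.1) if ((abs(W[...,0]-x)<.05)&(abs(W[...,1]-y)<.05)).sum()>5])
x=ctrl.observe();T=np.eye(4);T[:3,:3]=R.from_rotvec(x["tcp_rot"]).as_matrix();T[:3,3]=x["ee_pos"]
print((np.linalg.inv(T)@ctrl.calibration("wrist")["T"]).round(3),ctrl.calibration("wrist")["fov_y"])
for n in ["scene","top"]:
    d=np.load(n+".npz");W=d["W"];q=(abs(W[...,0]-.558)<.06)&(abs(W[...,1]-.009)<.06)&(W[...,2]>.035)
    r=cv2.minAreaRect((W[q][:,:2]*1000).astype(np.float32));print(n,r,cv2.boxPoints(r).round())
E
```

```text
0.15 [(np.float64(-0.4), 0.006), (np.float64(-0.3), 0.006), (np.float64(-0.2), 0.006), (np.float64(-0.1), 0.006), (np.float64(-0.0), 0.006), (np.float64(0.1), 0.006), (np.float64(0.2), 0.005), (np.float64(0.3), 0.006), (np.float64(0.4), 0.005), (np.float64(0.7), -0.767)]
0.25 [(np.float64(-0.4), 0.138), (np.float64(-0.3), 0.012), (np.float64(-0.2), 0.014), (np.float64(-0.1), 0.023), (np.float64(-0.0), 0.017), (np.float64(0.1), 0.021), (np.float64(0.2), 0.018), (np.float64(0.3), 0.006), (np.float64(0.4), 0.038), (np.float64(0.7), -0.768)]
0.35 [(np.float64(-0.4), 0.086), (np.float64(-0.3), 0.012), (np.float64(-0.2), 0.006), (np.float64(-0.1), 0.01), (np.float64(-0.0), 0.018), (np.float64(0.1), 0.019), (np.float64(0.2), 0.137), (np.float64(0.3), 0.149), (np.float64(0.4), 0.149), (np.float64(0.7), -0.771)]
0.45 [(np.float64(-0.4), 0.014), (np.float64(-0.3), 0.015), (np.float64(-0.2), 0.015), (np.float64(-0.1), 0.014), (np.float64(-0.0), 1.137), (np.float64(0.1), 0.039), (np.float64(0.2), 0.126), (np.float64(0.3), 0.149), (np.float64(0.4), 0.148), (np.float64(0.7), -0.765)]
0.55 [(np.flo
[... 291 characters left out ...]
 (np.float64(-0.3), 0.013), (np.float64(-0.2), 0.014), (np.float64(-0.1), 0.011), (np.float64(-0.0), 0.016), (np.float64(0.1), 0.081), (np.float64(0.2), 0.016), (np.float64(0.3), 0.015), (np.float64(0.4), 0.015), (np.float64(0.7), -0.706)]
[[ 0.    -0.954 -0.301  0.076]
 [ 1.     0.    -0.001  0.002]
 [ 0.001 -0.301  0.954 -0.144]
 [ 0.     0.     0.     1.   ]] 64.13408204738519
scene ((560.738525390625, 7.928485870361328), (41.254207611083984, 75.47074890136719), 51.794708251953125) [[518.  15.]
 [578. -32.]
 [603.   1.]
 [544.  47.]]
top ((557.5062866210938, 8.176197052001953), (40.099586486816406, 72.40032196044922), 50.98714065551758) [[517.  15.]
 [573. -30.]
 [598.   1.]
 [542.  47.]]
```

>>> {"name": "drive_tool", "arguments": {
  "plan": [
    [[0,0,-0.04,0,0,0,0.0854],[0,0,-0.07,0,0,0,0.0854]]
  ]
}}

```text
t: 1.07
ee_pos: [0.1984, 0.5389, 0.3014]
tcp_rot: [-0.551, -3.092, 0.005]
ft_force: [-0.3, 0.6, 0.7]
grip_width: 1.003
finger_force: 0.0
```

>>> {"name": "drive_tool", "arguments": {
  "plan": [
    [[-0.325,-0.233,0,0,0,11,0.0854],[-0.325,-0.233,0,0,0,11,0.0854],[-0.325,-0.233,0,0,0,11,0.0854],[-0.325,-0.233,0,0,0,11,0.0854],[-0.325,-0.233,0,0,0,11,0.0854],[-0.325,-0.233,0,0,0,11,0.0854],[-0.325,-0.233,0,0,0,11,0.0854],[-0.325,-0.233,0,0,0,11,0.0854],[-0.325,-0.233,0,0,0,11,0.0854],[-0.325,-0.233,0,0,0,11,0.0854]]
  ]
}}

```text
t: 1.9
ee_pos: [0.4247, 0.2055, 0.3016]
tcp_rot: [0.848, 3.023, -0.001]
ft_force: [0.5, 1.2, -0.6]
grip_width: 0.996
finger_force: 0.0
```

>>> {"name": "drive_tool", "arguments": {
  "plan": [
    [[-0.216,-0.099,0.12,0,0,7.2,0.0854],[-0.216,-0.099,0.12,0,0,7.2,0.0854],[-0.216,-0.099,0.12,0,0,7.2,0.0854],[-0.216,-0.099,0.12,0,0,7.2,0.0854],[-0.216,-0.099,0.12,0,0,7.2,0.0854],[-0.216,-0.099,0.12,0,0,7.2,0.0854],[-0.216,-0.099,0.12,0,0,7.2,0.0854],[-0.216,-0.099,0.12,0,0,7.2,0.0854]]
  ]
}}

```text
t: 2.57
ee_pos: [0.557, 0.0094, 0.1789]
tcp_rot: [-1.038, -2.962, 0.003]
ft_force: [0.1, -0.3, 0.6]
grip_width: 0.999
finger_force: 0.0
```

```bash
cat >> h.py <<'E'
def pose():
    o=ctrl.observe(); r=R.from_rotvec(o["tcp_rot"]).as_matrix()
    return np.array(o["ee_pos"]),r,np.degrees(np.arctan2(r[1,1],r[0,1]))
def go(p,r,yaw,X,Y,Z,y):
    d=r.T@(np.array([X,Y,Z])-p); print("shift",d.round(4),"turn",round((yaw-y+90)%180-90,1))
def wrist(label,view=None,band=.004):
    p,r,y=pose(); T=np.array(ctrl.calibration("wrist")["T"]); im,d=ctrl.capture("wrist"); W=pts("wrist",d,T)
    if view: save(view,im)
    print("pose",p.round(4),"yaw",round(y,1),"t",round(ctrl.observe()["t"],2))
    for m in ctrl.masks_of("wrist",label)[:3]:
        P=W[m["region"]&(d>0)]
        if len(P)<20: continue
        zt=np.percentile(P[:,2],90); Q=P[abs(P[:,2]-zt)<band]
        h=cv2.minAreaRect((Q[:,:2]*1000).astype(np.float32))
        print(label,round(m["confidence"],2),m["point"],len(Q),"ztop",round(zt,4),"c",np.round(h[0],1),"size",np.round(h[1],1),"ang",round(h[2],1))
    return im,d,W,p,r,y
E
python3 - <<'E'
from h import *
im,d,W,p,r,y=wrist("tube_offcut","w1")
go(p,r,y,.558,.009,.02,51.5)
E
```

```text
pose [0.557  0.0094 0.1789] yaw 51.4 t 2.62
tube_offcut 0.64 [274.1, 200.3] 3592 ztop 0.0418 c [560.    8.3] size [39.6 72.6] ang 50.2
shift [-0.0014  0.0007  0.1589] turn -0.1
```

View pics/w1.png

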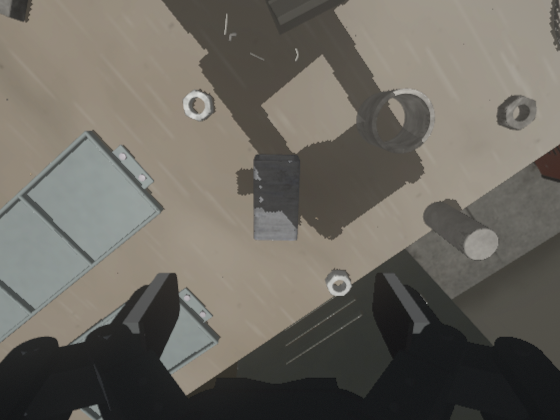

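>>> {"name": "drive_tool", "arguments": {
  "plan": [
    [[-0.003,0.001,0.04,0,0,1,0.0854],[-0.003,0.001,0.08,0,0,1,0.0854],[-0.003,0.001,0.12,0,0,1,0.0854],[-0.003,0.001,0.15,0,0,1,0.07],[-0.003,0.001,0.165,0,0,1,0.06],[-0.003,0.001,0.169,0,0,1,0.05],[-0.003,0.001,0.169,0,0,1,0.0],[-0.003,0.001,0.169,0,0,1,0.0],[-0.003,0.001,0.169,0,0,1,0.0],[-0.003,0.001,0.169,0,0,1,0.0]]
  ]
}}

```text
t: 3.5
ee_pos: [0.5604, 0.0113, 0.0137]
tcp_rot: [1.058, 2.955, 0.002]
ft_force: [0.0, 0.1, -2.2]
grip_width: 0.46
finger_force: 62.9
```

>>> {"name": "drive_tool", "arguments": {
  "plan": [
    [[0,0,-0.04,0,0,0,0.0],[0,0,-0.08,0,0,0,0.0],[0,0,-0.12,0,0,6,0.0],[-0.016,-0.038,-0.12,0,0,12,0.0],[-0.032,-0.076,-0.12,0,0,18,0.0],[-0.048,-0.114,-0.12,0,0,24,0.0],[-0.064,-0.152,-0.12,0,0,31,0.0],[-0.08,-0.19,-0.12,0,0,38,0.0],[-0.095,-0.228,-0.12,0,0,45,0.0],[-0.11,-0.266,-0.12,0,0,51,0.0]]
  ]
}}

```text
t: 4.33
ee_pos: [0.4748, -0.2662, 0.1333]
tcp_rot: [2.235, 2.206, 0.001]
ft_force: [0.8, -0.2, -3.8]
grip_width: 0.46
finger_force: 63.1
```

```bash
python3 - <<'E'
from h import *
print(ctrl.observe()["grip_width"])
im,d,W,p,r,y=wrist("tray_three","w2",.006)
np.savez("w2.npz",W=W,im=im)
go(p,r,y,.453,-.330,.13,0)
E
```

```text
0.4597489770070571
pose [ 0.4748 -0.2662  0.1333] yaw -0.8 t 4.38
tray_three 0.87 [237.0, 108.8] 21693 ztop 0.0106 c [ 453.3 -227. ] size [221.7  99.3] ang 89.3
shift [-0.0641 -0.021   0.0033] turn -0.8
```

View pics/w2.png

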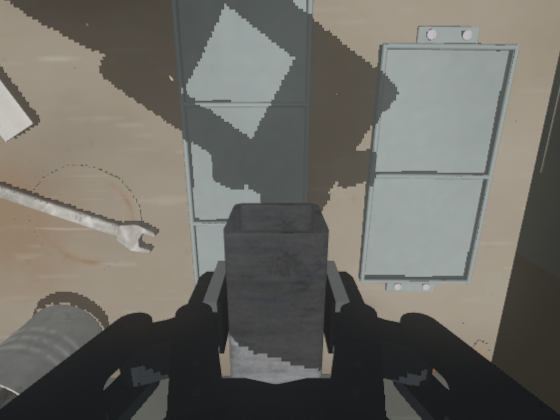

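The tube sits square in the fingers. Tray_three's dividers show at rows 103 and 220, and all of tray_two is in view on the right. Next I'll measure both trays' frames.

```bash
python3 - <<'E'
from h import *
W=np.load("w2.npz")["W"]
def tray(cx,cy,L):
    # fit rim outline: model of rim/divider ridges, maximise height correlation
    from scipy.optimize import minimize
    S=W[(abs(W[...,0]-cx)<.055)&(abs(W[...,1]-cy)<L/2+.01)&(W[...,2]<.02)]
    S=S[(S[:,2]>.0085)]
    n=3 if L>.25 else 2
    ys=(np.arange(n+1)-n/2)*.095
    best=None
    for a in np.radians(np.arange(-2,2.1,.25)):
        for dx in np.arange(-.008,.0081,.001):
            for dy in np.arange(-.015,.0151,.001):
                q=S[:,:2]-[cx+dx,cy+dy]; u=q[:,0]*np.cos(a)+q[:,1]*np.sin(a); v=-q[:,0]*np.sin(a)+q[:,1]*np.cos(a)
                e=np.minimum(abs(abs(u)-.0475),np.min(abs(v[:,None]-ys),1)); e=np.minimum(e,.004).mean()
                if best is None or e<best[0]: best=(e,cx+dx,cy+dy,np.degrees(a),len(S))
    print(np.round(best,4))
tray(.453,-.235,.288); tray(.601,-.245,.193)
E
```

```text
[ 1.000e-03  4.540e-01 -2.340e-01 -5.000e-01  3.457e+03]
[ 1.000e-03  6.010e-01 -2.430e-01 -1.250e+00  4.524e+03]
```

>>> {"name": "drive_tool", "arguments": {
  "plan": [
    [[-0.035,-0.012,0.01,0,0,-0.4,0.0],[-0.063,-0.0215,0.03,0,0,-0.4,0.0],[-0.063,-0.0215,0.06,0,0,-0.4,0.0],[-0.063,-0.0215,0.085,0,0,-0.4,0.0],[-0.063,-0.0215,0.1,0,0,-0.4,0.0],[-0.063,-0.0215,0.108,0,0,-0.4,0.0],[-0.063,-0.0215,0.11,0,0,-0.4,0.0],[-0.063,-0.0215,0.11,0,0,-0.4,0.0]]
  ]
}}

```text
t: 5.1
ee_pos: [0.4542, -0.327, 0.0227]
tcp_rot: [2.221, 2.222, 0.0]
ft_force: [-0.1, 0.1, -3.0]
grip_width: 0.457
finger_force: 63.0
```

>>> {"name": "drive_tool", "arguments": {
  "plan": [
    [[0,0,0.003,0,0,0,0.0],[0,0,0.0045,0,0,0,0.0],[0,0,0.0045,0,0,0,0.0],[0,0,0.0045,0,0,0,0.05],[0,0,0.0045,0,0,0,0.05],[0,0,0.0045,0,0,0,0.05],[0,0,-0.02,0,0,0,0.055],[0,0,-0.06,0,0,0,0.06],[0,0,-0.1,0,0,0,0.06],[0,0,-0.14,0,0,0,0.06]]
  ]
}}

```text
t: 5.93
ee_pos: [0.4535, -0.3271, 0.1642]
tcp_rot: [-2.222, -2.221, -0.0]
ft_force: [1.4, -1.6, -0.8]
grip_width: 0.703
finger_force: 0.0
```

>>> {"name": "drive_tool", "arguments": {
  "plan": [
    [[0.036,0.018,-0.016,0,0,0,0.06],[0.072,0.036,-0.016,0,0,0,0.06],[0.108,0.054,-0.016,0,0,0,0.06],[0.144,0.072,-0.016,0,0,0,0.06],[0.18,0.09,-0.016,0,0,0,0.06],[0.216,0.108,-0.016,0,0,0,0.06],[0.252,0.126,-0.016,0,0,0,0.06],[0.288,0.144,-0.016,0,0,0,0.06],[0.324,0.162,-0.016,0,0,0,0.06],[0.36,0.18,-0.016,0,0,0,0.06]]
  ]
}}

```text
t: 6.77
ee_pos: [0.6345, 0.0347, 0.1789]
tcp_rot: [2.221, 2.221, 0.001]
ft_force: [0.7, -0.4, -0.1]
grip_width: 0.702
finger_force: 0.0
```

>>> {"name": "drive_tool", "arguments": {
  "plan": [
    [[0.036,0.018,0,0,0,0,0.06],[0.072,0.036,0,0,0,0,0.06],[0.086,0.0445,0,0,0,0,0.06],[0.086,0.0445,0,0,0,0,0.06],[0.086,0.0445,0,0,0,0,0.06]]
  ]
}}

```text
t: 7.18
ee_pos: [0.6783, 0.1194, 0.1781]
tcp_rot: [2.22, 2.223, -0.001]
ft_force: [0.1, 0.3, -0.8]
grip_width: 0.706
finger_force: 0.0
```

```bash
python3 - <<'E'
from h import *
im,d,W,p,r,y=wrist("round_bar","w3")
for cx,cy,z in [(.678,.119,.07),(.566,.128,.045)]:
    q=W[(np.hypot(W[...,0]-cx,W[...,1]-cy)<.04)&(W[...,2]>z)]
    if len(q)>20: print(len(q),cv2.minEnclosingCircle((q[:,:2]*1000).astype(np.float32)),np.percentile(q[:,2],95))
E
```

```text
pose [0.6783 0.1194 0.1781] yaw 0.1 t 7.23
round_bar 0.73 [276.7, 205.9] 1018 ztop 0.0796 c [679.2 119.8] size [27.6 27.4] ang 78.2
21262 ((677.2537841796875, 122.3771743774414), 39.81801223754883) 0.26811690185710974
1361 ((567.7781982421875, 127.12195587158203), 24.751489639282227) 0.05685022709054677
```

View pics/w3.png

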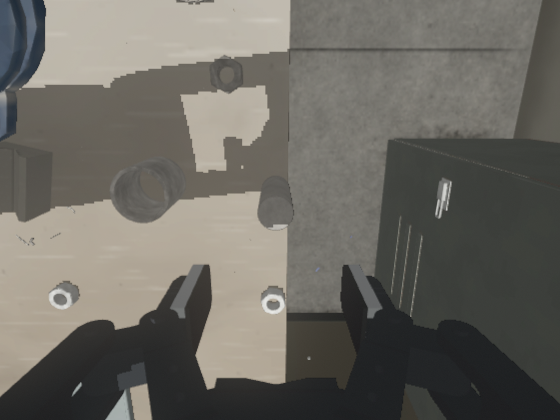

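```bash
python3 - <<'E'
from h import *
for n in ["scene","top"]:
    W=np.load(n+".npz")["W"]
    for y0 in np.arange(-.3,.35,.1):
        q=W[(abs(W[...,1]-y0)<.05)&(W[...,0]>.7)&(W[...,2]>.02)]
        print(n,round(y0,1),len(q),q[:,0].min().round(3) if len(q) else "")
E
```

```text
scene -0.3 2931 1.012
scene -0.2 3674 1.013
scene -0.1 5844 0.977
scene 0.0 6155 1.002
scene 0.1 9222 1.004
scene 0.2 0 
scene 0.3 0 
top -0.3 242 1.012
top -0.2 191 1.012
top -0.1 133 1.013
top 0.0 89 1.012
top 0.1 25 1.014
top 0.2 0 
top 0.3 0
```

>>> {"name": "drive_tool", "arguments": {
  "plan": [
    [[0,0.001,0.04,0,0,0,0.06],[0,0.001,0.08,0,0,0,0.06],[0,0.001,0.115,0,0,0,0.06],[0,0.001,0.14,0,0,0,0.06],[0,0.001,0.147,0,0,0,0.05],[0,0.001,0.147,0,0,0,0.0],[0,0.001,0.147,0,0,0,0.0],[0,0.001,0.147,0,0,0,0.0],[0,0.001,0.147,0,0,0,0.0],[0,0.001,0.147,0,0,0,0.0]]
  ]
}}

```text
t: 8.12
ee_pos: [0.68, 0.1187, 0.0328]
tcp_rot: [2.221, 2.22, 0.003]
ft_force: [-1.1, 0.4, -0.9]
grip_width: 0.31
finger_force: 59.4
```

>>> {"name": "drive_tool", "arguments": {
  "plan": [
    [[0,0,-0.04,0,0,0,0.0],[0,0,-0.08,0,0,0,0.0],[0,0,-0.11,0,0,0,0.0],[-0.033,-0.021,-0.13,0,0,0,0.0],[-0.068,-0.043,-0.13,0,0,0,0.0],[-0.103,-0.066,-0.13,0,0,0,0.0],[-0.138,-0.088,-0.13,0,0,0,0.0],[-0.173,-0.111,-0.13,0,0,0,0.0],[-0.208,-0.133,-0.13,0,0,0,0.0],[-0.243,-0.156,-0.13,0,0,0,0.0]]
  ]
}}

```text
t: 8.95
ee_pos: [0.5229, -0.1241, 0.162]
tcp_rot: [2.22, 2.221, 0.001]
ft_force: [0.1, -0.7, -3.5]
grip_width: 0.31
finger_force: 60.6
```

>>> {"name": "drive_tool", "arguments": {
  "plan": [
    [[-0.035,-0.022,0,0,0,0,0.0],[-0.07,-0.045,0,0,0,0,0.0],[-0.095,-0.061,0,0,0,0,0.0],[-0.108,-0.07,0.02,0,0,0,0.0],[-0.109,-0.07,0.055,0,0,0,0.0],[-0.109,-0.07,0.085,0,0,0,0.0],[-0.109,-0.07,0.105,0,0,0,0.0],[-0.109,-0.07,0.115,0,0,0,0.0],[-0.109,-0.07,0.118,0,0,0,0.0],[-0.109,-0.07,0.118,0,0,0,0.0]]
  ]
}}

```text
t: 9.78
ee_pos: [0.4545, -0.2319, 0.0435]
tcp_rot: [2.221, 2.221, 0.0]
ft_force: [-0.1, 0.7, -2.7]
grip_width: 0.31
finger_force: 60.5
```

>>> {"name": "drive_tool", "arguments": {
  "plan": [
    [[0,0,0.004,0,0,0,0.0],[0,0,0.0062,0,0,0,0.0],[0,0,0.0062,0,0,0,0.0],[0,0,0.0062,0,0,0,0.035],[0,0,0.0062,0,0,0,0.045],[0,0,0.0062,0,0,0,0.045],[0,0,-0.02,0,0,0,0.05],[0,0,-0.06,0,0,0,0.05],[0,0,-0.1,0,0,0,0.05],[0,0,-0.13,0,0,0,0.05]]
  ]
}}

```text
t: 10.62
ee_pos: [0.455, -0.2323, 0.1769]
tcp_rot: [2.219, 2.218, 0.002]
ft_force: [-0.2, -0.8, -0.1]
grip_width: 0.581
finger_force: 0.0
```

>>> {"name": "drive_tool", "arguments": {
  "plan": [
    [[0.038,0,0,0,0,0,0.05],[0.076,0,0,0,0,0,0.05],[0.114,0,0,0,0,0,0.05],[0.152,0,0.01,0,0,0,0.05],[0.188,0,0.025,0,0,0,0.05],[0.22,0,0.04,0,0,0,0.05],[0.235,-0.001,0.05,0,0,0,0.05],[0.235,-0.001,0.05,0,0,0,0.05]]
  ]
}}

```text
t: 11.28
ee_pos: [0.4516, 0.0058, 0.122]
tcp_rot: [-2.215, -2.223, 0.003]
ft_force: [-0.2, -0.4, -0.2]
grip_width: 0.581
finger_force: 0.0
```

```bash
cat >> h.py <<'E'
def nut(cx,cy,label="small_nut_a"):
    im,d,W,p,r,y=wrist(label,None)
    q=W[(np.hypot(W[...,0]-cx,W[...,1]-cy)<.025)&(abs(W[...,2]-.0145)<.004)]
    h=cv2.convexHull((q[:,:2]*1000).astype(np.float32))[:,0]
    a=np.radians(np.arange(0,60,1)); w=[]
    for k in a:
        w.append(sum(np.ptp(h@[np.cos(k+j*np.pi/3),np.sin(k+j*np.pi/3)]) for j in range(3))/3)
    i=int(np.argmin(w)); print("flat dir",i,"AF",w[i],"max",max(w))
    k=[a[i]+j*np.pi/3 for j in range(3)]
    A=np.array([[np.cos(x),np.sin(x)] for x in k]); m=[(max(h@v)+min(h@v))/2 for v in A]
    print("centre",np.linalg.lstsq(A,np.array(m),rcond=None)[0].round(1),"n",len(q)); return im
E
python3 - <<'E'
from h import *
im=nut(.454,.004); save("w4",im[100:420,100:480])
E
```

```text
pose [0.4516 0.0058 0.122 ] yaw 0.2 t 11.33
small_nut_a 0.85 [547.2, 214.7] 376 ztop 0.0148 c [671.   -2.7] size [13.9 26.2] ang 19.5
small_nut_a 0.59 [279.8, 214.1] 544 ztop 0.0152 c [453.7   4.7] size [26.  23.6] ang 89.7
flat dir 57 AF 23.989753476350852 max 26.598549781538996
centre [453.5   4.3] n 557
```

View pics/w4.png

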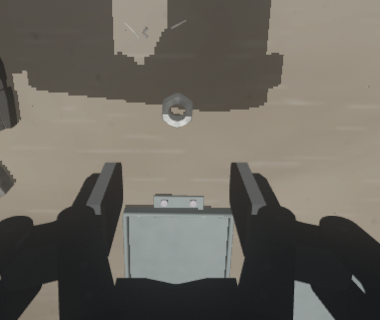

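>>> {"name": "drive_tool", "arguments": {
  "plan": [
    [[-0.0015,0.002,0.035,0,0,3,0.036],[-0.0015,0.002,0.07,0,0,3,0.036],[-0.0015,0.002,0.1,0,0,3,0.036],[-0.0015,0.002,0.112,0,0,3,0.036],[-0.0015,0.002,0.115,0,0,3,0.036],[-0.0015,0.002,0.117,0,0,3,0.036],[-0.0015,0.002,0.117,0,0,3,0.036]]
  ]
}}

```text
t: 11.97
ee_pos: [0.4564, 0.0009, 0.0072]
tcp_rot: [2.279, 2.16, 0.003]
ft_force: [0.1, -0.2, -0.1]
grip_width: 0.421
finger_force: 0.0
```

>>> {"name": "drive_tool", "arguments": {
  "plan": [
    [[0.0034,-0.003,0.0,0,0,0,0.036],[0.0034,-0.003,0.003,0,0,0,0.036],[0.0034,-0.003,0.003,0,0,0,0.036],[0.0034,-0.003,0.003,0,0,0,0.0],[0.0034,-0.003,0.003,0,0,0,0.0],[0.0034,-0.003,0.003,0,0,0,0.0],[0.0034,-0.003,0.003,0,0,0,0.0]]
  ]
}}

```text
t: 12.55
ee_pos: [0.4526, 0.0054, 0.004]
tcp_rot: [2.278, 2.162, 0.001]
ft_force: [-0.4, 0.0, 6.2]
grip_width: 0.253
finger_force: 58.8
```

>>> {"name": "drive_tool", "arguments": {
  "plan": [
    [[0,0,-0.03,0,0,0,0.0],[0,0,-0.06,0,0,0,0.0],[-0.035,0.0025,-0.06,0,0,0,0.0],[-0.07,0.005,-0.06,0,0,0,0.0],[-0.105,0.0075,-0.06,0,0,0,0.0],[-0.133,0.009,-0.06,0,0,0,0.0],[-0.144,0.0095,-0.05,0,0,0,0.0],[-0.144,0.0095,-0.03,0,0,0,0.0],[-0.144,0.0095,-0.015,0,0,0,0.0],[-0.144,0.0095,-0.015,0,0,0,0.0]]
  ]
}}

```text
t: 13.38
ee_pos: [0.4519, -0.1381, 0.0156]
tcp_rot: [-2.275, -2.157, 0.004]
ft_force: [-0.3, 0.9, -0.3]
grip_width: 0.252
finger_force: 59.3
```

>>> {"name": "drive_tool", "arguments": {
  "plan": [
    [[0,0.001,0.004,0,0,0,0.0],[0,0.001,0.007,0,0,0,0.0],[0,0.001,0.007,0,0,0,0.0],[0,0.001,0.007,0,0,0,0.0]]
  ]
}}

```text
t: 13.72
ee_pos: [0.4557, -0.1389, 0.0117]
tcp_rot: [2.278, 2.162, 0.001]
ft_force: [1.5, 0.1, -0.5]
grip_width: 0.25
finger_force: 59.3
```

>>> {"name": "drive_tool", "arguments": {
  "plan": [
    [[0,0,0.0025,0,0,0,0.0],[0,0,0.0025,0,0,0,0.0],[0,0,0.0025,0,0,0,0.0]]
  ]
}}

```text
t: 13.97
ee_pos: [0.4554, -0.139, 0.009]
tcp_rot: [2.279, 2.162, 0.0]
ft_force: [0.2, 0.5, -1.7]
grip_width: 0.255
finger_force: 59.3
```

>>> {"name": "drive_tool", "arguments": {
  "plan": [
    [[0,0,0.0007,0,0,0,0.0],[0,0,0.0007,0,0,0,0.03],[0,0,0.0007,0,0,0,0.038],[0,0,0.0007,0,0,0,0.038],[0,0,-0.02,0,0,0,0.038],[0,0,-0.06,0,0,0,0.06],[0,0,-0.1,0,0,0,0.08],[0,0,-0.14,0,0,-3,0.08]]
  ]
}}

```text
t: 14.63
ee_pos: [0.4547, -0.1389, 0.1503]
tcp_rot: [-2.22, -2.221, 0.001]
ft_force: [1.2, -1.3, -0.6]
grip_width: 0.855
finger_force: 0.0
```

>>> {"name": "drive_tool", "arguments": {
  "plan": [
    [[0.035,0.015,0,0,0,0,0.08],[0.07,0.03,0,0,0,0,0.08],[0.105,0.045,0,0,0,0,0.08],[0.14,0.06,0,0,0,0,0.08],[0.175,0.075,0,0,0,0,0.08],[0.21,0.09,0,0,0,0,0.08],[0.24,0.103,0,0,0,0,0.08],[0.266,0.112,0,0,0,0,0.08],[0.266,0.112,0,0,0,0,0.08],[0.266,0.112,0,0,0,0,0.08]]
  ]
}}

```text
t: 15.47
ee_pos: [0.5674, 0.128, 0.1484]
tcp_rot: [-2.219, -2.224, 0.001]
ft_force: [-0.3, -1.1, 0.2]
grip_width: 0.94
finger_force: 0.0
```

```bash
python3 - <<'E'
from h import *
im,d,W,p,r,y=wrist("pipe_offcut","w5",.006)
im,d,W2=None,None,None
q=W[(np.hypot(W[...,0]-.5675,W[...,1]-.1275)<.035)&(abs(W[...,2]-.055)<.005)]
print(len(q),cv2.minEnclosingCircle((q[:,:2]*1000).astype(np.float32)))
im,d=ctrl.capture("top");save("t2",cv2.resize(im[150:330,280:480],None,fx=3,fy=3))
E
```

```text
pose [0.5674 0.128  0.1484] yaw 0.1 t 15.52
pipe_offcut 0.9 [271.8, 222.0] 1141 ztop 0.0561 c [567.5 127.9] size [47.7 48.1] ang 0.7
1149 ((567.4063110351562, 127.64913940429688), 24.35664939880371)
```

View pics/t2.png

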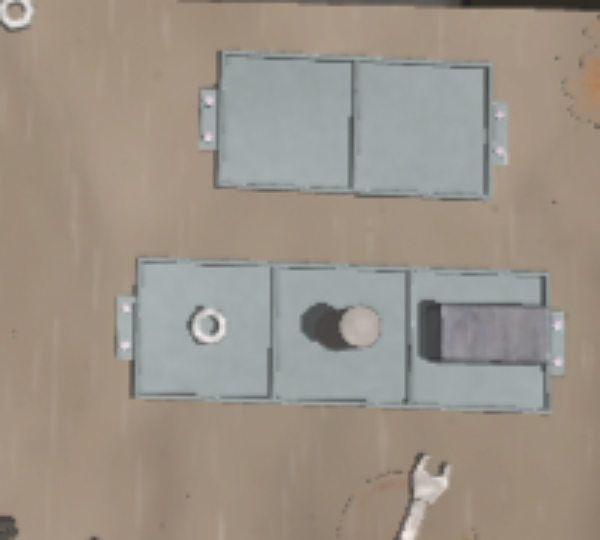

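The nut and bar stand near the middle of their bays. The tube's end appears over the rim, which is mostly parallax, so I'll check it in depth later. Now I'll grip the pipe.

>>> {"name": "drive_tool", "arguments": {
  "plan": [
    [[0,0,0.035,0,0,0,0.08],[0,0,0.07,0,0,0,0.08],[0,0,0.1,0,0,0,0.08],[0,0,0.122,0,0,0,0.075],[0,0,0.129,0,0,0,0.065],[0,0,0.129,0,0,0,0.0],[0,0,0.129,0,0,0,0.0],[0,0,0.129,0,0,0,0.0],[0,0,0.129,0,0,0,0.0],[0,0,0.129,0,0,0,0.0]]
  ]
}}

```text
t: 16.45
ee_pos: [0.568, 0.1269, 0.021]
tcp_rot: [2.221, 2.22, 0.003]
ft_force: [-0.2, -0.1, -1.6]
grip_width: 0.538
finger_force: 61.5
```

```bash
python3 - <<'E'
from h import *
for n in ["top","scene"]:
    im,d=ctrl.capture(n);W=pts(n,d)
    q=W[(abs(W[...,0]-.453)<.06)&(abs(W[...,1]+.335)<.08)&(W[...,2]>.036)&(W[...,2]<.07)]
    print(n,len(q),np.percentile(q[:,2],[5,50,95]).round(4),cv2.minAreaRect((q[:,:2]*1000).astype(np.float32)))
E
```

```text
top 711 [0.0411 0.0448 0.0479] ((453.8909606933594, -329.5481872558594), (73.97883605957031, 40.043392181396484), 89.4150390625)
scene 199 [0.0412 0.0447 0.0471] ((455.0058898925781, -330.6177978515625), (39.93524169921875, 77.21973419189453), 0.3299780488014221)
```

>>> {"name": "drive_tool", "arguments": {
  "plan": [
    [[0,0,-0.04,0,0,0,0.0],[0,0,-0.08,0,0,0,0.0],[-0.03,0.002,-0.1,0,0,0,0.0],[-0.065,0.005,-0.1,0,0,0,0.0],[-0.102,0.008,-0.1,0,0,0,0.0],[-0.14,0.011,-0.1,0,0,0,0.0],[-0.178,0.014,-0.1,0,0,0,0.0],[-0.216,0.017,-0.1,0,0,0,0.0],[-0.254,0.02,-0.1,0,0,0,0.0],[-0.292,0.023,-0.1,0,0,0,0.0]]
  ]
}}

```text
t: 17.38
ee_pos: [0.59, -0.1669, 0.1201]
tcp_rot: [2.221, 2.221, 0.0]
ft_force: [0.1, 0.4, -2.0]
grip_width: 0.536
finger_force: 63.2
```

>>> {"name": "drive_tool", "arguments": {
  "plan": [
    [[-0.037,0.003,0,0,0,0,0.0],[-0.074,0.006,0,0,0,0,0.0],[-0.105,0.008,0.0,0,0,0,0.0],[-0.123,0.009,0.01,0,0,0,0.0],[-0.1255,0.009,0.035,0,0,0,0.0],[-0.1255,0.009,0.065,0,0,0,0.0],[-0.1255,0.009,0.083,0,0,0,0.0],[-0.1255,0.009,0.09,0,0,0,0.0],[-0.1255,0.009,0.09,0,0,0,0.0],[-0.1255,0.009,0.09,0,0,0,0.0]]
  ]
}}

```text
t: 18.22
ee_pos: [0.5997, -0.2903, 0.03]
tcp_rot: [2.221, 2.222, 0.0]
ft_force: [-0.2, 0.0, -2.3]
grip_width: 0.534
finger_force: 63.2
```

>>> {"name": "drive_tool", "arguments": {
  "plan": [
    [[0,0,0.003,0,0,0,0.0],[0,0,0.0045,0,0,0,0.0],[0,0,0.0045,0,0,0,0.0],[0,0,0.0045,0,0,0,0.0]]
  ]
}}

```text
t: 18.55
ee_pos: [0.5996, -0.2907, 0.0261]
tcp_rot: [2.221, 2.221, 0.001]
ft_force: [-0.6, 0.1, -2.9]
grip_width: 0.536
finger_force: 63.2
```

>>> {"name": "drive_tool", "arguments": {
  "plan": [
    [[0,0,0.0,0,0,0,0.055],[0,0,0.0,0,0,0,0.06],[0,0,0.0,0,0,0,0.06],[0,0,-0.02,0,0,0,0.06],[0,0,-0.06,0,0,0,0.06],[0,0,-0.09,0,0,0,0.06],[0.025,0.008,-0.1,0,0,0,0.05],[0.062,0.016,-0.1,0,0,0,0.05],[0.1,0.024,-0.1,0,0,0,0.05],[0.138,0.032,-0.1,0,0,0,0.05]]
  ]
}}

```text
t: 19.38
ee_pos: [0.6317, -0.1517, 0.1263]
tcp_rot: [2.222, 2.218, 0.002]
ft_force: [0.3, -0.4, 0.3]
grip_width: 0.589
finger_force: 0.0
```

>>> {"name": "drive_tool", "arguments": {
  "plan": [
    [[0.035,0.01,0,0,0,0,0.05],[0.07,0.02,0,0,0,0,0.05],[0.105,0.029,0,0,0,0,0.05],[0.135,0.037,0,0,0,0,0.05],[0.15,0.042,0,0,0,0,0.05],[0.15,0.042,0,0,0,0,0.05],[0.15,0.042,0,0,0,0,0.05],[0.15,0.042,0,0,0,0,0.05]]
  ]
}}

```text
t: 20.05
ee_pos: [0.6731, -0.0039, 0.1253]
tcp_rot: [2.222, 2.22, -0.001]
ft_force: [-0.3, 0.0, -0.0]
grip_width: 0.587
finger_force: 0.0
```

```bash
python3 - <<'E'
from h import *
im=nut(.674,-.001); save("w6",im)
E
```

```text
pose [ 0.6731 -0.0039  0.1253] yaw -0.1 t 20.1
small_nut_a 0.88 [283.5, 204.1] 531 ztop 0.0151 c [676.7  -0.8] size [23.8 26.1] ang 19.5
small_nut_a 0.71 [40.4, 350.3] 485 ztop 0.019 c [ 456.8 -139.8] size [27.2 23.5] ang 27.1
flat dir 16 AF 24.093032855662546 max 26.54760158691816
centre [676.5  -1.3] n 554
```

View pics/w6.png

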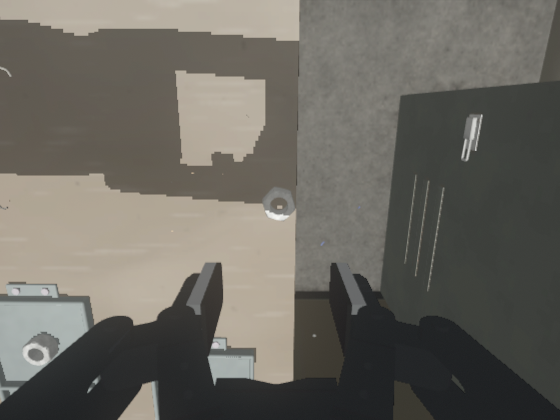

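>>> {"name": "drive_tool", "arguments": {
  "plan": [
    [[0.0026,0.0034,0.0,0,0,-7,0.036],[0.0026,0.0034,0.03,0,0,-14,0.036],[0.0026,0.0034,0.06,0,0,-17,0.036],[0.0026,0.0034,0.09,0,0,-17,0.036],[0.0026,0.0034,0.107,0,0,-17,0.036],[0.0026,0.0034,0.115,0,0,-17,0.036],[0.0026,0.0034,0.115,0,0,-17,0.036],[0.0026,0.0034,0.115,0,0,-17,0.036],[0.0026,0.0034,0.115,0,0,-17,0.036]]
  ]
}}

```text
t: 20.9
ee_pos: [0.678, -0.0006, 0.0121]
tcp_rot: [1.868, 2.522, 0.003]
ft_force: [0.5, 0.9, 0.7]
grip_width: 0.421
finger_force: 0.0
```

>>> {"name": "drive_tool", "arguments": {
  "plan": [
    [[0,-0.0013,0.004,0,0,0,0.036],[0,-0.0013,0.008,0,0,0,0.036],[0,-0.0013,0.008,0,0,0,0.036],[0,-0.0013,0.008,0,0,0,0.036]]
  ]
}}

```text
t: 21.23
ee_pos: [0.6754, -0.0004, 0.0024]
tcp_rot: [-1.869, -2.525, -0.0]
ft_force: [0.8, -0.2, -0.2]
grip_width: 0.421
finger_force: 0.0
```

>>> {"name": "drive_tool", "arguments": {
  "plan": [
    [[0,0,0,0,0,0,0.0],[0,0,0,0,0,0,0.0],[0,0,0,0,0,0,0.0],[0,0,0,0,0,0,0.0],[0,0,0,0,0,0,0.0]]
  ]
}}

```text
t: 21.65
ee_pos: [0.6758, -0.0003, 0.0028]
tcp_rot: [1.869, 2.525, 0.001]
ft_force: [0.0, -0.4, 3.8]
grip_width: 0.251
finger_force: 59.3
```

>>> {"name": "drive_tool", "arguments": {
  "plan": [
    [[0,0,-0.03,0,0,0,0.0],[0,0,-0.06,0,0,0,0.0],[-0.03,-0.023,-0.06,0,0,0,0.0],[-0.06,-0.046,-0.06,0,0,0,0.0],[-0.09,-0.07,-0.06,0,0,0,0.0],[-0.12,-0.093,-0.06,0,0,0,0.0],[-0.15,-0.116,-0.06,0,0,0,0.0],[-0.165,-0.1276,-0.05,0,0,0,0.0],[-0.165,-0.1276,-0.025,0,0,0,0.0],[-0.165,-0.1276,-0.012,0,0,0,0.0]]
  ]
}}

```text
t: 22.48
ee_pos: [0.6, -0.197, 0.0125]
tcp_rot: [-1.871, -2.521, 0.001]
ft_force: [-0.2, 1.8, -0.4]
grip_width: 0.249
finger_force: 59.0
```

>>> {"name": "drive_tool", "arguments": {
  "plan": [
    [[0,0,0.003,0,0,0,0.0],[0,0,0.005,0,0,0,0.0],[0,0,0.005,0,0,0,0.0],[0,0,0.005,0,0,0,0.0]]
  ]
}}

```text
t: 22.82
ee_pos: [0.6025, -0.1953, 0.0101]
tcp_rot: [1.867, 2.525, 0.001]
ft_force: [0.7, -0.1, 1.1]
grip_width: 0.251
finger_force: 59.0
```

>>> {"name": "drive_tool", "arguments": {
  "plan": [
    [[0,0,0.0025,0,0,0,0.0],[0,0,0.0025,0,0,0,0.0],[0,0,0.0025,0,0,0,0.0]]
  ]
}}

```text
t: 23.07
ee_pos: [0.6019, -0.1954, 0.0072]
tcp_rot: [1.868, 2.525, 0.0]
ft_force: [0.3, 0.9, -0.9]
grip_width: 0.254
finger_force: 59.0
```

>>> {"name": "drive_tool", "arguments": {
  "plan": [
    [[0,0,0,0,0,0,0.03],[0,0,0,0,0,0,0.038],[0,0,0,0,0,0,0.038],[0,0,-0.02,0,0,0,0.038],[0,0,-0.06,0,0,0,0.038],[0,0,-0.1,0,0,0,0.038],[0.04,0,-0.13,0,0,0,0.038],[0.08,0,-0.15,0,0,0,0.038],[0.12,0,-0.15,0,0,0,0.038],[0.12,0,-0.15,0,0,0,0.038]]
  ]
}}

```text
t: 23.9
ee_pos: [0.5653, -0.0765, 0.1591]
tcp_rot: [1.866, 2.527, 0.004]
ft_force: [-1.1, 1.1, -1.2]
grip_width: 0.444
finger_force: 0.0
```

```bash
python3 - <<'E'
from h import *
a,d=ctrl.capture("top");W=pts("top",d);b,_=ctrl.capture("scene")
def top(c,z0,z1,n):
    q=W[(np.hypot(W[...,0]-c[0],W[...,1]-c[1])<.044)&(W[...,2]>z0)&(W[...,2]<z1)]
    if len(q)>5: print(n,len(q),(q[:,:2].max(0)+q[:,:2].min(0))/2,np.ptp(q[:,:2],axis=0),np.percentile(q[:,2],95))
top((.454,-.329),.036,.07,"tube");top((.454,-.234),.07,.1,"bar");top((.455,-.139),.0135,.03,"nutA");top((.6,-.2905),.05,.07,"pipe");top((.602,-.1955),.0135,.03,"nutB")
save("end",np.vstack([cv2.resize(a[150:310,280:520],None,fx=2,fy=2),cv2.resize(b[140:260,220:460],None,fx=2,fy=2)]))
E
```

```text
tube 713 [ 0.45370749 -0.32984532] [0.03996504 0.07310246] 0.04824546605672246
bar 134 [ 0.4540696  -0.23257984] [0.02562616 0.02232689] 0.08554470944807199
pipe 189 [ 0.59855727 -0.28892173] [0.0476335  0.04837489] 0.06286176949385824
```

View pics/end.png

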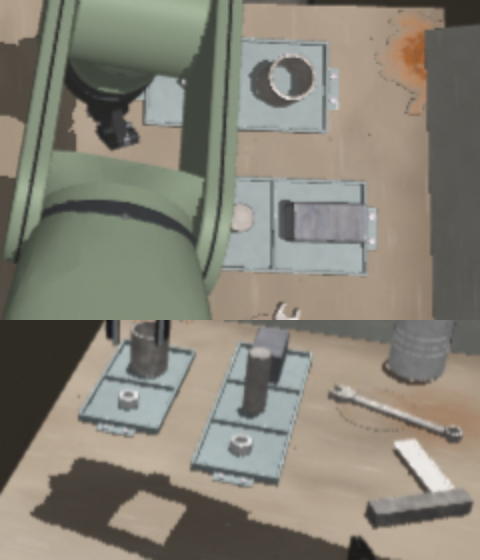

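All five pieces are upright in their bays: nuts at (128,400) and (240,445) in the scene view, and the gripper is clear.

```bash
python3 -c "
from station import ctrl
print(ctrl.job_done())"
```

```text
the job is handed in; nothing more can be done
None
```

Both kits are made up and the job is handed in at about 24 s of robot time: tube, bar and one nut in the three-bay tray, pipe and the other nut in the two-bay tray, with the large nut and V-block never touched.

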